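Pack flanged sample cups alternately up and down

ROBOT

A 6-joint arm with a two-finger parallel gripper is mounted at the origin on the work surface. World frame = base frame: x ahead of the robot, y to its left, z up, the work surface at z = 0. Lengths are in mm, angles in rad, forces in N, time in s.
With the tool pointing down it reaches from about 350 to 975 mm from the base axis. Payload 7.1 kg.
Tool frame: the origin (TCP) lies at the very end of the fingers, on their centre line; the grasp point (between the pads) lies 19 mm behind it; y points along the fingers, z is the direction in which the jaws open and shut, and the axes are right-handed (so a half turn about y gives the same grasp; the last joint's range is limited). The gripper opens to 88 mm and grips with 3 to 60 N. Pads are 20 mm wide; open, the fingers measure 115 mm over their backs; the gripper's body (75 mm by 178 mm) begins 61 mm behind the grasp point.
Start: joints at [-1.332, 0.423, 1.63, -0, 1.089, -0.019], TCP at [159.365, -604.324, 222.675] pointing down, gripper open.
Joint ranges: [-3, 3], [-0.9, 2.11], [0.09, 2.58], [-1.31, 4.45], [0.11, 2.69], [-2.54, 2.54]. Speed limits (rad/s): [2.39, 2.39, 3.01, 3.14, 3.14, 3.14].

INTERFACE

Orientations are given as a rotation vector (axis times angle).
In Python, from workcell import ctrl gives the robot as it stands.
- The arm moves only by the shell command python3 -m jog 'ROWS'. ROWS is JSON, a list of rows, each a list of 3 entries, a list of its own where there are three numbers: the opening, from 0 (shut) to 1 (fully open), then the shift along the tool's x, y, z in cm, then the turn, a rotation vector about the tool's x, y, z in rad. In form: [[claw, [dx, dy, dz], [wx, wy, wz]], ...]. A call has 1 to 8 rows; each row is the pose to reach, as a shift and turn from the pose commanded when the call began, along the tool's axes at that moment; what a row does not reach only later rows make up. A row lasts 1/10 s, in which the tool goes at most 50 mm and 8.59 degrees, less where a joint would pass 70% of its speed; a pose out of reach is approached as far as the arm can. A call with a gripper value outside its range is refused whole. The fingers move at their own pace and stop on an object; the grip force is fixed at half the most. Time passes only in rows, so rows that repeat a pose let the fingers close. It gives the time, the measured TCP pose, the force and the opening at its end, in the units of the state.
- ctrl.get_obs(): the state, without advancing time (a new reading comes with each control period).
- ctrl.get_image(name): name is "scene" or "top"; returns a dict with "color" (420x560x3 uint8, red, green, blue), "z_map" (420x560 float32, mm along the optical axis (not along the pixel's ray), 0 where there is no reading), "fx", "fy", "cx", "cy" (pixels), "pose" (4x4, takes a point from camera to world coordinates). Camera axes: x right, y down, z forward; pixel columns grow to the right and rows downward; lengths in mm; the calibration is good to about 2 mm. A picture is of the moment at which its call begins.
- ctrl.close_job(): hands the job in, once; it reports no verdict.
The state is a dict: "t": time; "qpos": joint angles; "qvel": joint speeds; "joint_torque": joint torques, N m; "ee_pos": TCP position; "orientation": TCP orientation; "ft_force": force on the tool from outside, world axes, zero at the start; "moment": the same for the moment, N m; "width": finger opening in mm.
Only numpy, scipy, OpenCV 4.12 (cv2) and the standard library are available. Lean on these libraries where they do the work, as an engineer would, in place of code of your own. Each camera call takes 0.05 s, during which the arm holds its last target.

TASK

Finish packing the row of three brimmed aluminium sample cups in the small wooden-framed tray with the teal floor, alternately up and down so that they interlock, and leave every cup the way up it already lies. First set the loose crown-up cup flat on the tray floor at the empty end; then nest the crown-down cup (open mouth up) in the middle, its crown down between the two standing crowns and level on their brims. Set the cups down gently rather than dropping them, and let go.

Things in the scene. Friction and masses are not known exactly. Their poses are not given: they have to be found in the camera images.
- tray: Fixed tray, dark wooden frame, teal floor. Inside 166 mm long (its x) by 82 mm (its y); floor 4 mm thick, frame 8 mm wide, its top 14 mm above the bench. Origin: centre of the underside, on the bench (z = 0); z up. The row runs along x: cup_first stands near x = -44 mm, the empty end is x = +44 mm, the row's middle x = y = 0.
- cup_first_mid (a point): Loose hat-shaped aluminium cup already in the tray, crown up. All three cups are alike: round, 40 mm high, brim 66 mm in diameter and 6 mm thick at the open mouth, crown 34 mm in diameter and 34 mm long with a closed flat end, wall 3 mm, about 0.11 kg. The point is on the axis, half-way up (20 mm); z points up.
- cup_crown_up_mid (a point): A cup like cup_first, on the bench crown up: brim down on the bench, 34 mm crown rising to 40 mm, to be pinched by the crown from above. Goes to the tray's empty end; on the tray floor its middle is 24 mm above the bench. The point is on the axis, half-way up; z points up.
- cup_crown_down_mid (a point): A like cup, on the bench crown down: open mouth and 66 mm brim on top (34 to 40 mm up), to be pinched across the brim from above; fingers set along the tray's y clear the other crowns. In the middle of the row its closed end rests on the two brims 10 mm above the bench: its middle is then 30 mm up, with 10 mm of play each way along the row. The point is on the axis, half-way up; z up.
Mind the look-alikes: they are no part of the job. What is shaped like the part that bears cup_crown_down_mid but pink or red is not meant.

How it is judged:
By the outcome, as a careful person would: the job done as asked, in the order asked, and still so for the second after the job is handed in, with the robot touching nothing.
It also fails if it takes over 72 s, if anything falls off the work surface, if the arm or the gripper's body presses on something with over 40 N, if the wrist force passes 120 N, or if a joint passes its speed limit or range.

## Working session

There is one attempt and no reset: what is moved stays moved. The work goes in short steps, Python scripts to look and compute and a shell command to move; the robot and the scene stay as the last step left them, time stands still between calls to the robot, and variables do not carry over. Pictures are saved under pics/ and viewed, and the job is handed in when it is done.

```bash
ls; mkdir -p pics; python3 - <<'E'
from workcell import ctrl
import cv2
o=ctrl.get_obs(); print({k:o[k] for k in('t','ee_pos','orientation','width','ft_force')})
for n in('scene','top'):
    d=ctrl.get_image(n); cv2.imwrite(f'pics/{n}0.png',d['color'][:,:,::-1])
    print(n,d['fx'],d['fy'],d['cx'],d['cy'],d['pose'])
E
```

```text
pics
{'t': 0.0, 'ee_pos': array([ 159.24334579, -603.79179716,  221.9022668 ]), 'orientation': array([-0.27028134,  2.08567199, -2.08244142]), 'width': 87.68939608121408, 'ft_force': array([ 0.14265823, -0.550866  ,  0.00827422])}
scene 497.01312381036325 497.01312381036325 291.45931459525787 206.67190168003438 [[-3.45144256e-01  6.48634966e-01 -6.78342187e-01  1.33720012e+03]
 [ 9.38340592e-01  2.53731332e-01 -2.34813424e-01  1.70697505e+02]
 [ 1.98084690e-02 -7.17560515e-01 -6.96214430e-01  7.62164928e+02]
 [ 0.00000000e+00  0.00000000e+00  0.00000000e+00  1.00000000e+00]]
top 534.2546737027418 534.2546737027418 279.1373819064606 206.86700429044325 [[ 5.88991345e-04 -9.84495753e-01  1.75407428e-01  4.37376010e+02]
 [-9.99997284e-01 -9.75415846e-04 -2.11680324e-03 -6.63402905e+01]
 [ 2.25507899e-03 -1.75405705e-01 -9.84493653e-01  1.08305782e+03]
 [ 0.00000000e+00  0.00000000e+00  0.00000000e+00  1.00000000e+00]]
```

View pics/scene0.png

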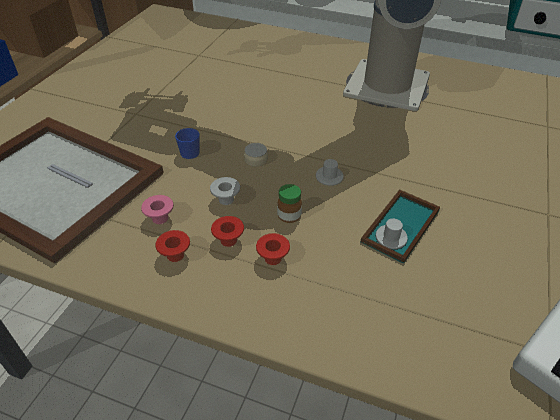

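View pics/top0.png

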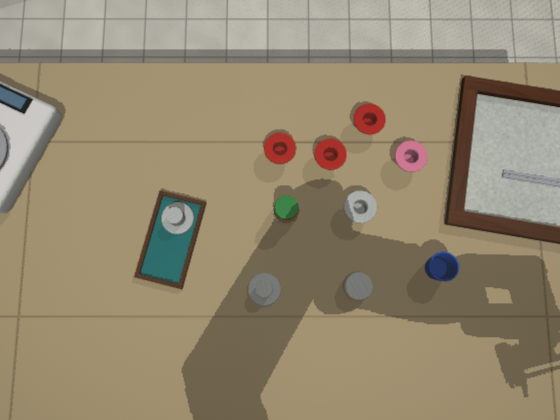

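Candidates, as scene px / top px:
- **Crown-down cup:** grey mouth-up cup (225,188)/(361,207). Look-alikes are the pink cup (157,208)/(411,156) and the red cups (173,245)/(369,119), (228,231)/(330,154) and (273,248)/(280,149).
- **Crown-up cup:** grey hat (330,172)/(264,289). The look-alike is the grey round block (255,153)/(358,286).
- **cup_first:** in the tray at (393,232)/(177,217).

I choose the two grey brimmed cups and check them in one crop.

```bash
cat > h.py <<'E'
import numpy as np, cv2
from workcell import ctrl
def world(d,u,v,z):
    P=d['pose']; r=P[:3,:3]@np.array([(u-d['cx'])/d['fx'],(v-d['cy'])/d['fy'],1]); s=(z-P[2,3])/r[2]
    return P[:3,3]+s*r
def cloud(d):
    Z=d['z_map']; v,u=np.mgrid[:Z.shape[0],:Z.shape[1]]
    c=np.stack([(u-d['cx'])/d['fx']*Z,(v-d['cy'])/d['fy']*Z,Z],-1)
    W=c@d['pose'][:3,:3].T+d['pose'][:3,3]; W[Z==0]=np.nan
    return W
def proj(d,p):
    P=d['pose']; c=P[:3,:3].T@(np.array(p)-P[:3,3]); return c[0]/c[2]*d['fx']+d['cx'],c[1]/c[2]*d['fy']+d['cy']
def circ(pts):
    A=np.c_[2*pts,np.ones(len(pts))]; s=np.linalg.lstsq(A,(pts**2).sum(1),rcond=None)[0]
    return s[:2],np.sqrt(s[2]+s[:2]@s[:2])
E
python3 - <<'E'
from h import *
a=cv2.imread('pics/scene0.png')[120:270,140:450]; b=cv2.imread('pics/top0.png')[180:310,130:400]
cv2.imwrite('pics/crop.png',cv2.vconcat([cv2.resize(a,(620,300),interpolation=2),cv2.resize(b,(620,298),interpolation=2)]))
for n in('top','scene'):
    d=ctrl.get_image(n); W=cloud(d); Z=W[...,2]
    print(n,'bench z',np.nanmedian(W[150:160,230:250,2]) if n=='top' else '')
    cs=dict(first=(177,217),up=(264,289),down=(361,207)) if n=='top' else dict(first=(393,232),up=(330,172),down=(225,188))
    for k,(u,v) in cs.items():
        w=W[v-25:v+26,u-25:u+26].reshape(-1,3)
        for lo,hi in((3,9),(8,14),(30,36),(36,43),(41,47)):
            m=(w[:,2]>lo)&(w[:,2]<hi); q=w[m,:2]
            if len(q)>20: 
                c,r=cv2.minEnclosingCircle(q.astype(np.float32)); print(k,lo,hi,len(q),np.round(c,1),round(r,1),'med',np.round(np.median(w[m],0),1))
E
```

```text
top bench z 0.3940660574609183
first 3 9 914 [608.7 139.5] 70.1 med [589.6 146.9   5.4]
first 8 14 721 [607.6 138.8] 62.9 med [607.2 131.6  11.2]
first 36 43 66 [606.5 137.9] 17.1 med [601.4 136.3  41.5]
first 41 47 210 [606.5 137.9] 17.1 med [607.  138.2  44.4]
up 3 9 656 [465.3 -35.2] 64.2 med [463.  -40.5   5.4]
up 8 14 121 [464.6 -39.2] 32.4 med [462.9 -40.7   9. ]
up 36 43 208 [464.1 -39. ] 16.8 med [464.1 -39.4  40.2]
up 41 47 86 [464.1 -38.5] 16.4 med [464.  -38.5  42.2]
down 3 9 213 [ 628.6 -232.9] 66.3 med [ 631.6 -232.6    3.9]
down 30 36 29 [ 622.5 -227.9] 31.9 med [ 630.9 -232.6   34.7]
down 36 43 647 [ 625.4 -229.2] 32.9 med [ 625.  -229.6   39.9]
down 41 47 213 [ 625.  -229.3] 32.6 med [ 622.8 -233.6   41.9]
scene bench z 
first 3 9 849 [581.4 153.3] 85.3 med [572.5 153.8   4.7]
first 8 14 604 [598.3 137.2] 71.8 med [622.4 134.7  10.8]
first 30 36 34 [611.2 137.6] 16.9 med [621.4 135.6  33. ]
first 36 43 88 [608.5 138.8] 17.9 med [615.6 139.2  42. ]
first 41 47 168 [608.3 138.4] 17.6 med [609.2 138.1  43.6]
up 3 9 278 [444.9 -45.3] 99.0 med [476.4 -33.3   5.3]
up 8 14 45 [475.3 -37.2] 27.9 med [481.1 -37.9   9.9]
up 30 36 27 [471. -38.] 16.5 med [478.8 -35.1  33.4]
up 36 43 120 [466.7 -38.9] 18.3 med [467.9 -39.2  39.7]
up 41 47 29 [468.3 -37.8] 15.9 med [470.  -35.5  41.6]
down 3 9 78 [ 585.7 -255.6] 91.8 med [ 626.1 -229.6    3.8]
down 8 14 32 [ 572.7 -228.3] 72.9 med [ 639.4 -221.3    9.7]
down 30 36 36 [ 635.1 -224.8] 26.8 med [ 618.3 -235.6   34.2]
down 36 43 421 [ 627.7 -229.6] 34.8 med [ 628.8 -228.7   39.7]
down 41 47 92 [ 630.3 -228.9] 32.1 med [ 633.3 -228.5   41.6]
```

View pics/crop.png

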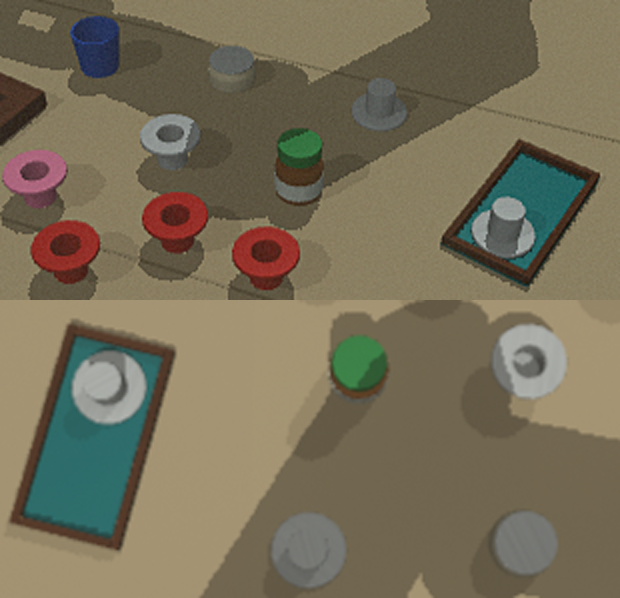

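The crop confirms the choice: the grey mouth-up cup and the grey hat have brims, and the grey block has none. Sizes match too (crown r 17 at z 40, brim r 33 at z 40). Next is the tray pose.

```bash
python3 - <<'E'
from h import *
for n,(x0,x1,y0,y1) in dict(top=(125,220,180,300),scene=(350,450,180,270)).items():
    d=ctrl.get_image(n); hsv=cv2.cvtColor(d['color'],cv2.COLOR_RGB2HSV)
    H,S,V=cv2.split(hsv); box=np.zeros(H.shape,bool); box[y0:y1,x0:x1]=1
    # frame: dark brown = outer contour together with teal
    teal=(H>80)&(H<100)&(S>100)&box
    dark=(V<105)&(S>70)&box
    for nm,m,z in(('teal',teal,4),('outer',teal|dark,14)):
        m=cv2.morphologyEx(m.astype(np.uint8),cv2.MORPH_OPEN,np.ones((2,2)))
        c=max(cv2.findContours(m,0,1)[0],key=cv2.contourArea)[:,0]
        w=np.array([world(d,u,v,z)[:2] for u,v in c],np.float32)
        print(n,nm,len(c),cv2.minAreaRect(w))
    W=cloud(d); w=W[y0:y1,x0:x1].reshape(-1,3); mm=(dark[y0:y1,x0:x1].ravel())&(abs(w[:,2]-14)<2.5)
    print(n,'depth frame',mm.sum(),cv2.minAreaRect(w[mm,:2].astype(np.float32)))
E
```

```text
top teal 315 ((561.6986083984375, 150.3123779296875), (79.67733764648438, 164.61761474609375), 75.85516357421875)
top outer 263 ((561.302490234375, 147.65048217773438), (99.58296966552734, 182.30259704589844), 75.91153717041016)
top depth frame 823 ((563.8915405273438, 150.39407348632812), (98.98020935058594, 182.01046752929688), 75.9701156616211)
scene teal 213 ((562.7592163085938, 153.133056640625), (79.35094451904297, 156.05877685546875), 75.82538604736328)
scene outer 221 ((576.8218383789062, 153.06332397460938), (103.09892272949219, 198.82566833496094), 75.86773681640625)
scene depth frame 648 ((565.182373046875, 150.40594482421875), (98.5771713256836, 186.2152557373047), 76.07803344726562)
```

```bash
cat >> h.py <<'E'
from scipy.spatial.transform import Rotation as Ro
TX=np.array([-np.cos(np.radians(14.05)),np.sin(np.radians(14.05)),0]); TY=np.cross([0,0,1],TX); TC=np.array([563.8,150.4,0])
def go(x,y,z,jaw=TY):
    o=[ctrl.get_obs() for _ in range(5)]; p=np.mean([q['ee_pos'] for q in o],0); R=Ro.from_rotvec(np.mean([q['orientation'] for q in o],0))
    M=R.as_matrix(); jaw=jaw*np.sign(jaw@M[:,2] or 1)
    T=np.c_[np.cross([0,0,-1],jaw),[0,0,-1],jaw]
    rv=(R.inv()*Ro.from_matrix(T)).as_rotvec(); s=M.T@(np.array([x,y,z])-p)/10
    print('t',o[-1]['t'],'p',p.round(1),'\nM',M.round(3).tolist(),'\nshift cm',s.round(2),'turn',rv.round(3),'w',round(o[-1]['width'],1),'F',o[-1]['ft_force'].round(1),'q',o[-1]['qpos'].round(2))
E
python3 - <<'E'
from h import *
d=ctrl.get_image('top'); W=cloud(d); print('jar',W[205:210,283:290].reshape(-1,3).mean(0),TC+44*TX,TY)
go(465,-39,120)
E
```

```text
jar [617.51378046 -81.72609976  70.63872473] [521.11629343 161.08181603   0.        ] [-0.24276855 -0.97008424  0.        ]
t 0.35 p [ 159.3 -604.2  222.5] 
M [[-0.967, -0.0, 0.255], [-0.255, 0.0, -0.967], [-0.0, -1.0, -0.0]] 
shift cm [-43.96  10.27 -46.86] turn [0.    0.503 0.   ] w 88.1 F [-0.1  0.2  0.8] q [-1.33  0.42  1.63  0.    1.09 -0.02]
```

```bash
python3 -m jog '[[1,[-5.5,1.3,-5.9],[0,0.06,0]],[1,[-11,2.6,-11.8],[0,0.13,0]],[1,[-16.5,3.9,-17.7],[0,0.19,0]],[1,[-22,5.2,-23.6],[0,0.25,0]],[1,[-27.5,6.4,-29.4],[0,0.31,0]],[1,[-33,7.7,-35.3],[0,0.38,0]],[1,[-38.5,9,-41.2],[0,0.44,0]],[1,[-44,10.3,-46.9],[0,0.503,0]]]'; python3 - <<'E'
from h import *
go(465,-39,120)
E
```

```text
t: 1.15
ee_pos: [347.4, -255.0, 159.6]
orientation: [-0.262, -2.089, 2.09]
ft_force: [0.6, 0.2, -0.4]
width: 87.8
t 1.15 p [ 347.4 -255.   159.6] 
M [[-0.969, 0.001, -0.246], [0.246, -0.001, -0.969], [-0.001, -1.0, 0.0]] 
shift cm [ -6.09   3.95 -23.83] turn [-0.    -0.003 -0.001] w 87.8 F [ 0.6  0.2 -0.4] q [-0.66  0.24  2.09  0.    0.81  1.16]
```

```bash
python3 -m jog '[[1,[-1.2,0.8,-4.7],[0,0,0]],[1,[-2.4,1.6,-9.5],[0,0,0]],[1,[-3.6,2.4,-14.2],[0,0,0]],[1,[-4.8,3.2,-19],[0,0,0]],[1,[-6.1,4,-23.8],[0,0,0]],[1,[-6.1,4,-23.8],[0,0,0]],[1,[-6.1,4,-23.8],[0,0,0]]]'; python3 - <<'E'
from h import *
go(465,-39,14)
E
```

```text
t: 1.85
ee_pos: [463.7, -39.5, 119.3]
orientation: [-0.254, -2.092, 2.093]
ft_force: [0.2, 0.2, -0.4]
width: 87.8
t 1.85 p [463.7 -39.5 119.3] 
M [[-0.971, -0.001, -0.24], [0.24, -0.0, -0.971], [0.001, -1.0, 0.0]] 
shift cm [-0.12 10.53 -0.08] turn [-0.     0.003  0.001] w 87.8 F [ 0.2  0.2 -0.4] q [-0.11  0.36  2.05 -0.    0.74  1.7 ]
```

```bash
python3 -m jog '[[1,[-0.1,3,-0.1],[0,0,0]],[1,[-0.1,6,-0.1],[0,0,0]],[1,[-0.1,8.5,-0.1],[0,0,0]],[1,[-0.1,10,-0.1],[0,0,0]],[1,[-0.1,10.5,-0.1],[0,0,0]],[1,[-0.1,10.5,-0.1],[0,0,0]]]' && python3 -m jog '[[0.6,[0,0,0],[0,0,0]],[0.3,[0,0,0],[0,0,0]],[0.2,[0,0,0],[0,0,0]],[0.2,[0,0,0],[0,0,0]],[0.2,[0,0,0],[0,0,0]],[0.2,[0,0,0],[0,0,0]],[0.2,[0,0,0],[0,0,0]],[0.2,[0,0,0],[0,0,0]]]'
```

```text
t: 2.45
ee_pos: [464.1, -40.9, 14.3]
orientation: [-0.258, -2.089, 2.09]
ft_force: [-0.2, -0.7, -0.1]
width: 87.5
t: 3.25
ee_pos: [464.9, -39.7, 14.6]
orientation: [-0.258, -2.091, 2.091]
ft_force: [-0.1, 1.0, 0.4]
width: 34.1
```

```bash
python3 -m jog '[[0,[0,0,0],[0,0,0]],[0,[0,0,0],[0,0,0]],[0,[0,-1,0],[0,0,0]],[0,[0,-3,0],[0,0,0]],[0,[0,-5,0],[0,0,0]],[0,[0,-7,0],[0,0,0]],[0,[0,-8,0],[0,0,0]],[0,[0,-8,0],[0,0,0]]]'; python3 - <<'E'
from h import *
d=ctrl.get_image('scene'); cv2.imwrite('pics/s1.png',cv2.resize(d['color'][80:280,180:460,::-1],None,fx=2.5,fy=2.5))
go(521.1,161.1,90)
E
```

```text
t: 4.05
ee_pos: [465.7, -39.9, 95.9]
orientation: [-0.261, -2.092, 2.092]
ft_force: [0.3, 0.2, -1.8]
width: 34.0
t 4.1 p [465.1 -39.8  95. ] 
M [[-0.97, 0.001, -0.243], [0.243, -0.0, -0.97], [-0.001, -1.0, -0.0]] 
shift cm [ -0.55   0.5  -20.85] turn [ 0.     0.    -0.001] w 33.5 F [ 0.3 -0.5 -1.6] q [-0.11  0.4   2.06 -0.    0.68  1.71]
```

View pics/s1.png

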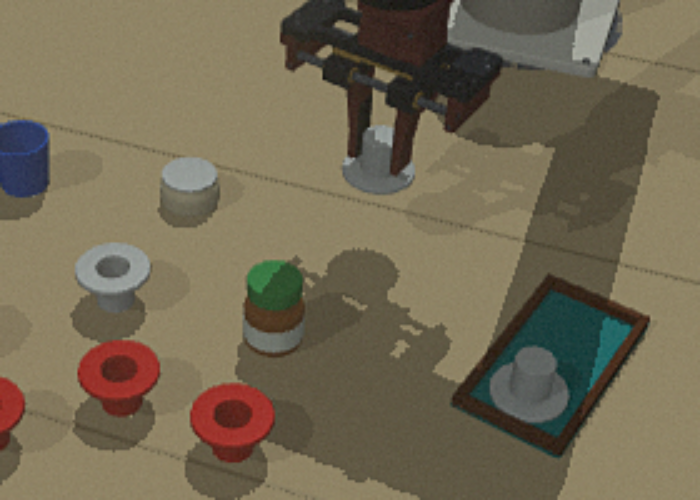

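The crop shows the cup upright and level in the jaws at about (378,160); width 34.0 and about 1.1 N more load. Moving over the empty end.

```bash
python3 -m jog '[[0,[-0.1,0.1,-2.5],[0,0,0]],[0,[-0.2,0.2,-6],[0,0,0]],[0,[-0.3,0.3,-10],[0,0,0]],[0,[-0.4,0.4,-14],[0,0,0]],[0,[-0.5,0.4,-17.5],[0,0,0]],[0,[-0.55,0.5,-20],[0,0,0]],[0,[-0.55,0.5,-20.9],[0,0,0]],[0,[-0.55,0.5,-20.9],[0,0,0]]]'; python3 - <<'E'
from h import *
import time
d=ctrl.get_image('scene'); cv2.imwrite('pics/s2.png',cv2.resize(d['color'][130:290,320:480,::-1],None,fx=3.5,fy=3.5))
go(521.1,161.1,40)
E
```

```text
t: 4.9
ee_pos: [520.4, 162.2, 88.5]
orientation: [-0.254, -2.091, 2.092]
ft_force: [-0.2, -0.9, -0.8]
width: 34.2
t 4.95 p [520.  161.2  88.6] 
M [[-0.97, -0.002, -0.242], [0.242, -0.001, -0.97], [0.002, -1.0, 0.001]] 
shift cm [-0.12  4.86 -0.02] turn [-0.001  0.001  0.002] w 34.0 F [-0.3 -0.6 -0.7] q [ 0.28  0.5   1.89 -0.    0.75  2.09]
```

View pics/s2.png

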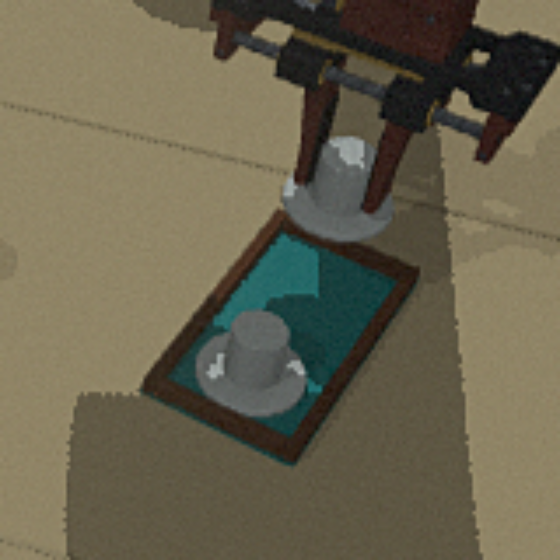

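The crop shows the cup held level at (340,195), aligned with the tray's far end. Lowering in stages.

```bash
python3 -m jog '[[0,[-0.1,1.5,0],[0,0,0]],[0,[-0.1,3,0],[0,0,0]],[0,[-0.1,4.5,0],[0,0,0]],[0,[-0.1,5.5,0],[0,0,0]],[0,[-0.1,6.3,0],[0,0,0]],[0,[-0.1,6.6,0],[0,0,0]],[0,[-0.1,6.6,0],[0,0,0]]]'; python3 - <<'E'
from h import *
d=ctrl.get_image('scene'); cv2.imwrite('pics/s3.png',cv2.resize(d['color'][150:290,340:480,::-1],None,fx=4,fy=4))
go(521.1,161.1,18)
E
```

```text
t: 5.65
ee_pos: [521.7, 161.3, 23.0]
orientation: [-0.257, -2.09, 2.091]
ft_force: [-0.1, -0.3, -1.2]
width: 34.0
t 5.7 p [522.  161.4  23.5] 
M [[-0.97, 0.0, -0.243], [0.243, 0.0, -0.97], [-0.0, -1.0, -0.0]] 
shift cm [0.08 0.55 0.05] turn [ 0.  0. -0.] w 33.9 F [-0.   0.5 -2. ] q [0.28 0.62 1.9  0.   0.62 2.09]
```

View pics/s3.png

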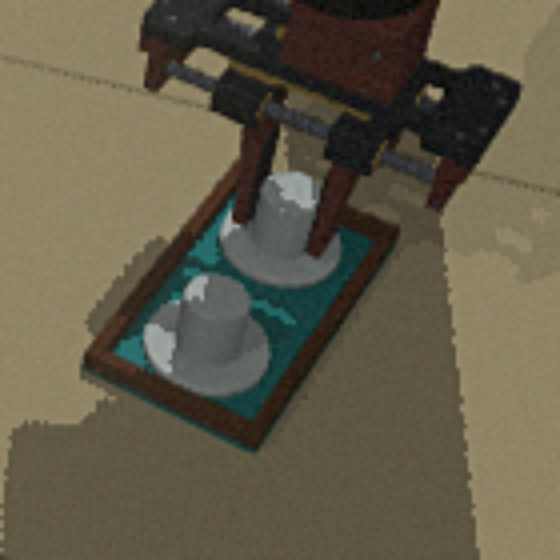

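The cup hangs inside the frame at (280,245), about 5 mm above the floor.

```bash
python3 -m jog '[[0,[0,0.15,0],[0,0,0]],[0,[0,0.3,0],[0,0,0]],[0,[0,0.4,0],[0,0,0]],[0,[0,0.4,0],[0,0,0]]]'; python3 -m jog '[[0,[0,0.05,0],[0,0,0]],[0,[0,0.1,0],[0,0,0]],[0,[0,0.1,0],[0,0,0]]]'
```

```text
t: 6.1
ee_pos: [521.9, 161.4, 19.6]
orientation: [-0.258, -2.091, 2.091]
ft_force: [-0.8, -0.1, -0.1]
width: 33.7
t: 6.4
ee_pos: [522.0, 161.4, 18.6]
orientation: [-0.258, -2.091, 2.091]
ft_force: [-1.0, 0.4, -1.1]
width: 34.2
```

```bash
python3 -m jog '[[0,[0,0.05,0],[0,0,0]],[0,[0,0.05,0],[0,0,0]]]'; python3 -m jog '[[0,[0,0.05,0],[0,0,0]],[0,[0,0.05,0],[0,0,0]]]'
```

```text
t: 6.6
ee_pos: [522.0, 161.4, 18.5]
orientation: [-0.258, -2.091, 2.091]
ft_force: [-2.1, -0.4, 6.2]
width: 34.1
t: 6.8
ee_pos: [522.0, 161.4, 18.5]
orientation: [-0.258, -2.091, 2.091]
ft_force: [-3.9, -1.0, 10.9]
width: 34.2
```

Contact at TCP z 18.5, as expected. I ease off, release to a part opening, and rise.

```bash
python3 -m jog '[[0,[0,-0.05,0],[0,0,0]],[0.4,[0,-0.05,0],[0,0,0]],[0.6,[0,-0.05,0],[0,0,0]],[0.6,[0,-0.05,0],[0,0,0]],[0.6,[0,-0.05,0],[0,0,0]]]'; python3 -m jog '[[0.6,[0,-1,0],[0,0,0]],[0.6,[0,-3,0],[0,0,0]],[0.7,[0,-6,0],[0,0,0]],[1,[0,-10,0],[0,0,0]],[1,[0,-12,0],[0,0,0]],[1,[0,-12,0],[0,0,0]]]'; python3 - <<'E'
from h import *
go(626,-229.4,140)
E
```

```text
t: 7.3
ee_pos: [521.9, 161.4, 17.8]
orientation: [-0.258, -2.091, 2.091]
ft_force: [1.2, -0.1, -0.7]
width: 51.9
t: 7.9
ee_pos: [524.1, 162.0, 141.7]
orientation: [-0.264, -2.096, 2.091]
ft_force: [0.3, 0.1, 0.1]
width: 81.3
t 7.9 p [524.1 162.  141.7] 
M [[-0.97, 0.006, -0.243], [0.243, 0.002, -0.97], [-0.006, -1.0, -0.003]] 
shift cm [-19.39   0.17  35.5 ] turn [ 0.003  0.    -0.006] w 81.3 F [0.3 0.1 0.1] q [0.28 0.42 1.86 0.   0.85 2.09]
```

```bash
python3 -m jog '[[1,[-2,0,3.7],[0,0,0]],[1,[-4.2,0,7.7],[0,0,0]],[1,[-6.4,0,11.7],[0,0,0]],[1,[-8.6,0,15.7],[0,0,0]],[1,[-10.8,0,19.7],[0,0,0]],[1,[-13,0,23.7],[0,0,0]],[1,[-15.2,0,27.7],[0,0,0]],[1,[-17,0,31],[0,0,0]]]'; python3 -m jog '[[1,[-1.2,0,2.2],[0,0,0]],[1,[-2.4,0,4.5],[0,0,0]],[1,[-2.4,0,4.5],[0,0,0]]]'; python3 - <<'E'
from h import *
d=ctrl.get_image('scene'); cv2.imwrite('pics/s4.png',d['color'][:,:,::-1])
d=ctrl.get_image('top'); W=cloud(d)
for (u,v,lo,hi) in((177,217,42.5,47),(157,260,42.5,47)):
    w=W[v-25:v+26,u-25:u+26].reshape(-1,3); q=w[(w[:,2]>lo)&(w[:,2]<hi)]
    c,r=cv2.minEnclosingCircle(q[:,:2].astype(np.float32)); c=np.r_[c,0]; print(c,r,len(q),'tray xy',(c-TC)@TX,(c-TC)@TY,'z',np.median(q[:,2]))
cv2.imwrite('pics/t4.png',d['color'][:,:,::-1])
go(626,-229.4,18.5)
E
```

```text
t: 8.7
ee_pos: [611.2, -182.9, 136.9]
orientation: [-0.257, -2.09, 2.09]
ft_force: [-0.4, 0.9, -0.2]
width: 87.7
t: 9.0
ee_pos: [623.8, -232.9, 136.8]
orientation: [-0.26, -2.089, 2.09]
ft_force: [-0.3, 0.0, 0.3]
width: 88.0
[606.78955078 138.23768616   0.        ] 16.90701675415039 158 tray xy -44.65611295370789 1.3619582407244666 z 44.2028019557838
[520.86431885 159.85484314   0.        ] 17.03778648376465 186 tray xy 43.946566149389206 1.2514385675845765 z 44.56662971043568
t 9.1 p [ 623.  -229.9  136.8] 
M [[-0.97, -0.002, -0.244], [0.244, 0.001, -0.97], [0.002, -1.0, -0.001]] 
shift cm [-0.3  11.83 -0.12] turn [ 0.001 -0.001  0.002] w 87.7 F [0.3 0.9 0. ] q [-0.37  0.58  1.59  0.    0.97  1.45]
```

View pics/s4.png

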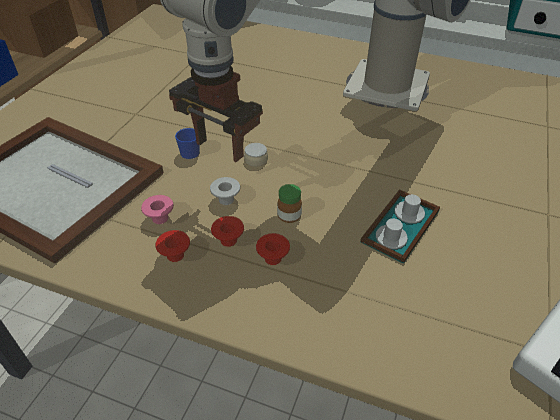

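View pics/t4.png

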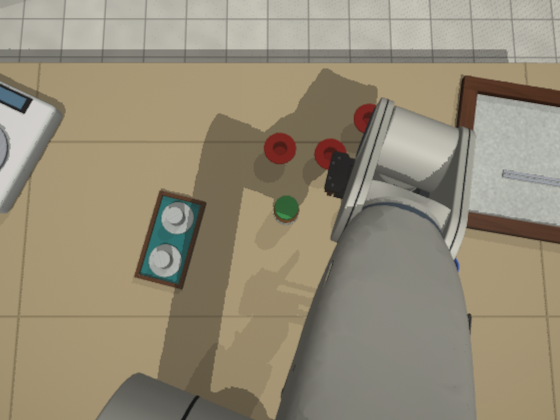

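The pictures show both crown-up cups flat in the tray, scene (392,232) and (412,205), top (177,217) and (165,260). They measure tray x −44.7 and +43.9, tops at z 44. Now the grey mouth-up cup at scene (225,188), clear of the red cups.

```bash
python3 -m jog '[[1,[-0.3,3,-0.1],[0,0,0]],[1,[-0.3,6,-0.1],[0,0,0]],[1,[-0.3,8.2,-0.1],[0,0,0]],[1,[-0.3,8.2,-0.1],[0,0,0]]]'; python3 - <<'E'
from h import *
d=ctrl.get_image('scene'); cv2.imwrite('pics/s5.png',cv2.resize(d['color'][100:260,140:300,::-1],None,fx=3.5,fy=3.5))
go(626,-229,18.5)
E
```

```text
t: 9.5
ee_pos: [624.1, -227.3, 52.4]
orientation: [-0.248, -2.091, 2.087]
ft_force: [-0.9, 0.7, -1.1]
width: 87.9
t 9.55 p [ 625.5 -228.    54.4] 
M [[-0.97, -0.004, -0.242], [0.242, 0.002, -0.97], [0.004, -1.0, -0.001]] 
shift cm [-0.08  3.59  0.09] turn [0.001 0.001 0.004] w 87.7 F [-0.6  0.4 -0.9] q [-0.37  0.69  1.61  0.    0.84  1.45]
```

View pics/s5.png

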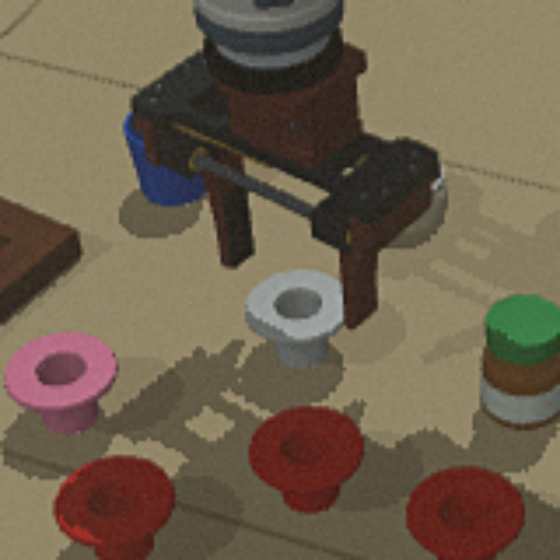

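The open fingers' tips at crop (237,260) and (360,315) straddle the grey cup at (298,302). Descend and grip.

```bash
python3 -m jog '[[1,[-0.1,1.2,0],[0,0,0]],[1,[-0.1,2.4,0],[0,0,0]],[1,[-0.1,3.3,0],[0,0,0]],[1,[-0.1,3.5,0],[0,0,0]],[1,[-0.1,3.5,0],[0,0,0]]]' && python3 -m jog '[[0.9,[0,0,0],[0,0,0]],[0.8,[0,0,0],[0,0,0]],[0.7,[0,0,0],[0,0,0]],[0.6,[0,0,0],[0,0,0]],[0.4,[0,0,0],[0,0,0]],[0,[0,0,0],[0,0,0]],[0,[0,0,0],[0,0,0]],[0,[0,0,0],[0,0,0]]]'
```

```text
t: 10.05
ee_pos: [627.8, -230.1, 20.5]
orientation: [-0.257, -2.091, 2.09]
ft_force: [-0.7, -0.3, -0.3]
width: 87.9
t: 10.85
ee_pos: [628.3, -230.2, 21.4]
orientation: [-0.258, -2.091, 2.091]
ft_force: [0.1, 0.4, 5.2]
width: 64.7
```

Width 64.7 is a little under 66 and there are 5 N upward, so I look.

```bash
python3 - <<'E'
from h import *
d=ctrl.get_image('scene'); cv2.imwrite('pics/s6.png',cv2.resize(d['color'][130:230,170:290,::-1],None,fx=5,fy=5))
go(626,-229,18.5)
print([round(ctrl.get_obs()['width'],1) for _ in range(4)])
E
```

```text
t 10.9 p [ 628.3 -230.2   21.4] 
M [[-0.97, 0.001, -0.243], [0.243, -0.0, -0.97], [-0.001, -1.0, 0.0]] 
shift cm [ 0.25  0.29 -0.06] turn [-0.     0.    -0.001] w 64.1 F [-0.8  1.1  5.1] q [-0.37  0.74  1.61 -0.    0.79  1.45]
[64.1, 64.1, 64.1, 64.1]
```

View pics/s6.png

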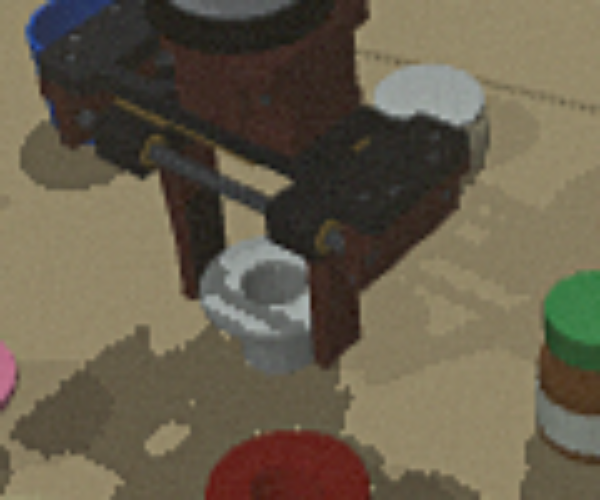

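```bash
python3 - <<'E'
from h import *
d=ctrl.get_image('scene'); W=cloud(d); hsv=cv2.cvtColor(d['color'],cv2.COLOR_RGB2HSV)
w=W[170:205,205:240].reshape(-1,3); s=hsv[170:205,205:240].reshape(-1,3)
m=(w[:,2]>33)&(w[:,2]<50)&(s[:,1]<60); q=w[m]; print(len(q))
A=np.c_[q[:,:2]-[626,-229],np.ones(len(q))]
k=np.ones(len(q),bool)
for _ in range(6):
    c=np.linalg.lstsq(A[k],q[k,2],rcond=None)[0]; r=q[:,2]-A@c; k=abs(r)<1.5
print(c,k.sum(),'slope along x,TY',c[:2]@TX[:2],c[:2]@TY[:2], cv2.minEnclosingCircle(q[k,:2].astype(np.float32)))
print('extent TX',np.percentile((q[k]-[626,-229,0])@TX,[0,100]),'TY',np.percentile((q[k]-[626,-229,0])@TY,[0,100]))
E
```

```text
325
[ 1.52462570e-02 -1.53638153e-02  3.97207014e+01] 196 slope along x,TY -0.01852000469055272 0.011202883444901184 ((630.4049682617188, -232.52676391601562), 33.91696548461914)
extent TX [-33.85761256  18.91223636] TY [-29.60929476  35.02876809]
```

The brim is level (z 39.7, slope about 1°). The grasp sits 3 mm higher than planned, at the brim's edge, so I regrip lower while it still stands on the bench.

```bash
python3 -m jog '[[0.5,[0,0,0],[0,0,0]],[0.8,[0,0,0],[0,0,0]],[0.9,[0,0,0],[0,0,0]],[0.9,[0,0,0],[0,0,0]],[0.9,[0.1,0.15,0],[0,0,0]],[0.9,[0.2,0.3,0],[0,0,0]],[0.9,[0.2,0.3,0],[0,0,0]],[0.9,[0.2,0.3,0],[0,0,0]]]' && python3 -m jog '[[0.8,[0,0,0],[0,0,0]],[0.7,[0,0,0],[0,0,0]],[0.6,[0,0,0],[0,0,0]],[0.4,[0,0,0],[0,0,0]],[0,[0,0,0],[0,0,0]],[0,[0,0,0],[0,0,0]]]'; python3 - <<'E'
from h import *
go(626,-229,18.5)
E
```

```text
t: 11.75
ee_pos: [626.0, -229.6, 17.8]
orientation: [-0.257, -2.091, 2.091]
ft_force: [0.3, 0.4, 0.1]
width: 79.3
t: 12.35
ee_pos: [626.2, -229.6, 18.1]
orientation: [-0.258, -2.091, 2.091]
ft_force: [0.3, 0.4, 0.7]
width: 64.5
t 12.35 p [ 626.2 -229.6   18.1] 
M [[-0.97, 0.0, -0.243], [0.243, -0.0, -0.97], [-0.0, -1.0, 0.0]] 
shift cm [ 0.03 -0.04 -0.06] turn [-0. -0. -0.] w 64.5 F [0.3 0.4 0.7] q [-0.37  0.74  1.62  0.    0.78  1.45]
```

```bash
python3 -m jog '[[0,[0,-0.5,0],[0,0,0]],[0,[0,-1.5,0],[0,0,0]],[0,[0,-3.5,0],[0,0,0]],[0,[0,-6,0],[0,0,0]],[0,[0,-8.5,0],[0,0,0]],[0,[0,-10.5,0],[0,0,0]],[0,[0,-11,0],[0,0,0]],[0,[0,-11,0],[0,0,0]]]'; python3 - <<'E'
from h import *
d=ctrl.get_image('scene'); cv2.imwrite('pics/s7.png',cv2.resize(d['color'][70:220,150:300,::-1],None,fx=3.5,fy=3.5))
go(564.8,150.4,128)
E
```

```text
t: 13.15
ee_pos: [626.6, -229.8, 129.2]
orientation: [-0.26, -2.091, 2.093]
ft_force: [1.1, 0.1, -0.7]
width: 64.5
t 13.2 p [ 625.9 -229.5  128. ] 
M [[-0.97, 0.0, -0.243], [0.243, -0.0, -0.97], [-0.0, -1.0, 0.0]] 
shift cm [ 15.15   0.   -35.37] turn [-0. -0. -0.] w 64.3 F [-0.3 -0.2 -0.4] q [-0.37  0.59  1.59  0.    0.96  1.45]
```

View pics/s7.png

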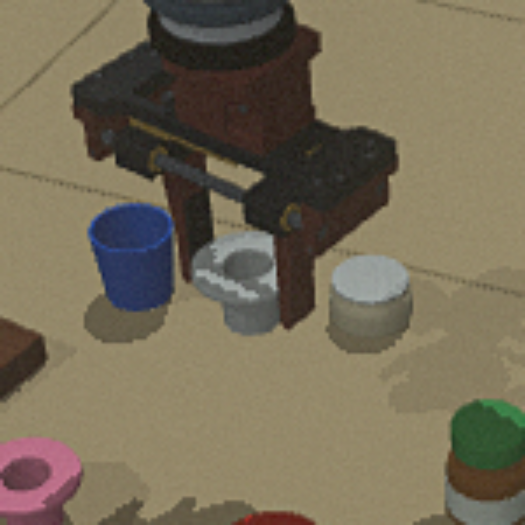

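The cup came up level in the jaws, at crop (245,280). Carry to the tray.

```bash
python3 -m jog '[[0,[0.6,0,-1.5],[0,0,0]],[0,[1.9,0,-4.5],[0,0,0]],[0,[3.4,0,-8],[0,0,0]],[0,[4.9,0,-11.5],[0,0,0]],[0,[6.4,0,-15],[0,0,0]],[0,[7.9,0,-18.5],[0,0,0]],[0,[9.4,0,-22],[0,0,0]],[0,[10.7,0,-25],[0,0,0]]]'; python3 -m jog '[[0,[1.3,0,-3],[0,0,0]],[0,[2.6,0,-6],[0,0,0]],[0,[3.6,0,-8.4],[0,0,0]],[0,[4.3,0,-10],[0,0,0]],[0,[4.4,0,-10.4],[0,0,0]],[0,[4.4,0,-10.4],[0,0,0]],[0,[4.4,0,-10.4],[0,0,0]]]'; python3 - <<'E'
from h import *
go(564.8,150.4,70)
E
```

```text
t: 14.0
ee_pos: [581.0, 41.5, 126.7]
orientation: [-0.254, -2.09, 2.09]
ft_force: [-0.4, 0.0, -0.1]
width: 64.3
t: 14.7
ee_pos: [565.5, 149.7, 127.7]
orientation: [-0.258, -2.09, 2.091]
ft_force: [-0.1, -1.1, -0.8]
width: 64.2
t 14.7 p [565.5 149.7 127.7] 
M [[-0.97, -0.0, -0.243], [0.243, -0.0, -0.97], [0.0, -1.0, 0.0]] 
shift cm [ 0.08  5.77 -0.06] turn [-0.    -0.001  0.   ] w 64.2 F [-0.1 -1.1 -0.8] q [ 0.24  0.49  1.78 -0.    0.87  2.06]
```

```bash
python3 -m jog '[[0,[0.1,1.5,0],[0,0,0]],[0,[0.1,3,0],[0,0,0]],[0,[0.1,4.5,0],[0,0,0]],[0,[0.1,5.5,0],[0,0,0]],[0,[0.1,5.7,0],[0,0,0]],[0,[0.1,5.7,0],[0,0,0]]]'; python3 - <<'E'
from h import *
d=ctrl.get_image('scene'); cv2.imwrite('pics/s8.png',cv2.resize(d['color'][130:290,320:480,::-1],None,fx=3.5,fy=3.5))
W=cloud(d); hsv=cv2.cvtColor(d['color'],cv2.COLOR_RGB2HSV)
w=W[130:290,320:480].reshape(-1,3); s=hsv[130:290,320:480].reshape(-1,3); g=s[:,1]<60
near=np.hypot(w[:,0]-565,w[:,1]-150)<70
def rep(lo,hi):
    q=w[g&near&(w[:,2]>lo)&(w[:,2]<hi)]; t=(q-TC)@np.c_[TX,TY]; print(lo,hi,len(q),np.percentile(t,[1,99],axis=0).round(1).tolist())
rep(88,95); rep(60,83)
q=w[g&near&(w[:,2]>41.5)&(w[:,2]<47)]; t=(q-TC)@np.c_[TX,TY]
for sgn in(-1,1):
    k=t[sgn*t[:,0]>0]; print('crown',sgn,len(k),cv2.minEnclosingCircle(k.astype(np.float32)))
go(564.8,150.4,70)
E
```

```text
t: 15.3
ee_pos: [564.3, 150.6, 70.2]
orientation: [-0.256, -2.09, 2.091]
ft_force: [0.6, -0.4, -1.2]
width: 64.2
88 95 492 [[-33.8, -28.0], [29.7, 32.9]]
60 83 137 [[-18.7, -25.4], [15.3, 33.7]]
crown -1 148 ((-47.621307373046875, 1.157778024673462), 17.301532745361328)
crown 1 0 ((0.0, 0.0), 0.0)
t 15.35 p [564.7 150.7  70.9] 
M [[-0.97, -0.0, -0.243], [0.243, -0.0, -0.97], [0.0, -1.0, 0.0]] 
shift cm [-0.02  0.09  0.03] turn [-0. -0.  0.] w 64.3 F [ 0.5 -0.4 -0.8] q [0.24 0.57 1.81 0.   0.76 2.06]
```

View pics/s8.png

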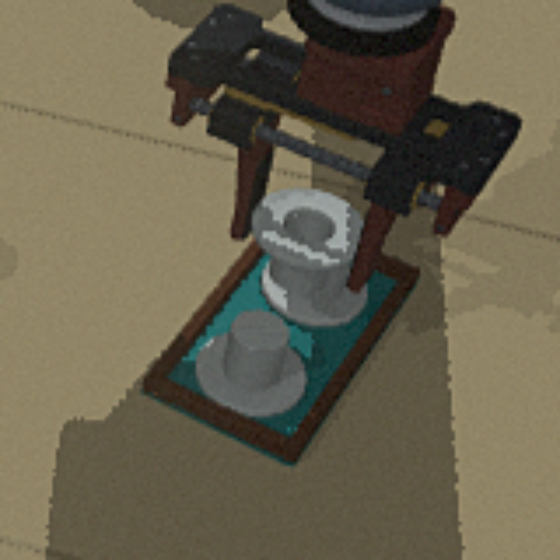

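The brim centre is at about −2 and the first crown at −47.6 in the same view, a gap of 45.6 mm. That is within 2 mm of centred, with 10 mm of play. The cup is level at crop (308,235), so I lower it between the crowns.

```bash
python3 -m jog '[[0,[0,0.8,0],[0,0,0]],[0,[0,1.6,0],[0,0,0]],[0,[0,2.4,0],[0,0,0]],[0,[0,3.1,0],[0,0,0]],[0,[0,3.6,0],[0,0,0]],[0,[0,3.8,0],[0,0,0]],[0,[0,3.8,0],[0,0,0]]]'; python3 - <<'E'
from h import *
d=ctrl.get_image('scene'); cv2.imwrite('pics/s9.png',cv2.resize(d['color'][150:290,340:480,::-1],None,fx=4,fy=4))
go(564.8,150.4,28)
E
```

```text
t: 16.05
ee_pos: [564.4, 150.7, 32.6]
orientation: [-0.257, -2.091, 2.091]
ft_force: [0.1, 0.1, -1.4]
width: 64.7
t 16.1 p [564.6 150.7  32.9] 
M [[-0.97, -0.0, -0.243], [0.243, -0.0, -0.97], [0.0, -1.0, 0.0]] 
shift cm [-0.03  0.49  0.03] turn [-0.  0.  0.] w 64.4 F [ 0.3  0.7 -1.1] q [0.24 0.64 1.81 0.   0.69 2.06]
```

View pics/s9.png

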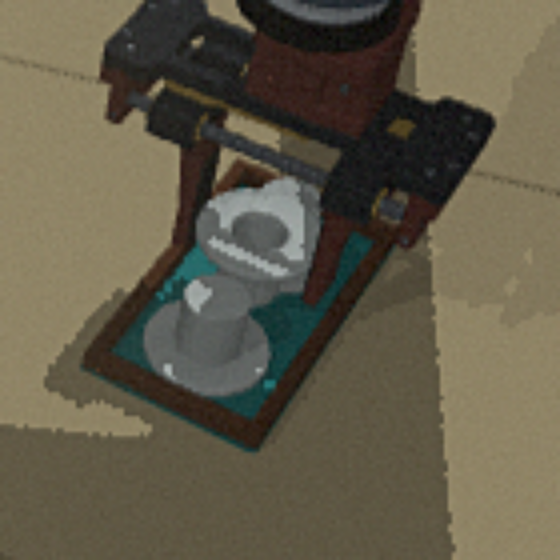

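The crown has gone in between the two crowns, brim centre at (262,235), with no contact force. Last millimetres slowly.

```bash
python3 -m jog '[[0,[0,0.15,0],[0,0,0]],[0,[0,0.3,0],[0,0,0]],[0,[0,0.4,0],[0,0,0]],[0,[0,0.4,0],[0,0,0]]]'; python3 -m jog '[[0,[0,0.05,0],[0,0,0]],[0,[0,0.05,0],[0,0,0]]]'; python3 -m jog '[[0,[0,0.05,0],[0,0,0]],[0,[0,0.05,0],[0,0,0]]]'
```

```text
t: 16.5
ee_pos: [564.5, 150.7, 28.9]
orientation: [-0.258, -2.091, 2.091]
ft_force: [0.3, 0.7, -1.0]
width: 64.7
t: 16.7
ee_pos: [564.5, 150.7, 28.5]
orientation: [-0.258, -2.091, 2.091]
ft_force: [0.0, 0.1, -1.3]
width: 64.4
t: 16.9
ee_pos: [564.6, 150.7, 28.0]
orientation: [-0.258, -2.091, 2.091]
ft_force: [-0.3, 0.1, -1.3]
width: 64.4
```

```bash
python3 -m jog '[[0,[0,0.05,0],[0,0,0]],[0,[0,0.05,0],[0,0,0]]]'; python3 -m jog '[[0,[0,0.03,0],[0,0,0]],[0,[0,0.05,0],[0,0,0]]]'
```

```text
t: 17.1
ee_pos: [564.7, 150.7, 28.0]
orientation: [-0.258, -2.091, 2.091]
ft_force: [-1.3, -1.0, 4.7]
width: 64.6
t: 17.3
ee_pos: [564.7, 150.7, 27.9]
orientation: [-0.258, -2.091, 2.091]
ft_force: [-3.5, -1.3, 10.9]
width: 64.5
```

Contact at TCP z 28.0, as expected. Ease off, open, check, then rise.

```bash
python3 -m jog '[[0,[0,-0.06,0],[0,0,0]],[0.6,[0,-0.06,0],[0,0,0]],[0.9,[0,-0.06,0],[0,0,0]],[0.95,[0,-0.06,0],[0,0,0]],[0.95,[0,-0.06,0],[0,0,0]],[0.95,[0,-0.06,0],[0,0,0]]]'; python3 -m jog '[[0.95,[0,-0.7,0],[0,0,0]],[0.95,[0,-2,0],[0,0,0]],[0.95,[0,-4,0],[0,0,0]],[1,[0,-8,0],[0,0,0]],[1,[0,-12,0],[0,0,0]],[1,[0,-15,0],[0,0,0]],[1,[0,-15,0],[0,0,0]]]'; python3 - <<'E'
from h import *
d=ctrl.get_image('scene'); cv2.imwrite('pics/s10.png',cv2.resize(d['color'][150:290,340:480,::-1],None,fx=4,fy=4))
go(500,0,180)
E
```

```text
t: 17.9
ee_pos: [564.5, 150.7, 27.4]
orientation: [-0.257, -2.091, 2.091]
ft_force: [0.2, -0.0, 0.3]
width: 83.3
t: 18.6
ee_pos: [567.6, 151.5, 183.5]
orientation: [-0.268, -2.099, 2.091]
ft_force: [0.9, 0.4, 0.0]
width: 87.5
t 18.65 p [566.2 151.1 181. ] 
M [[-0.97, 0.006, -0.243], [0.243, 0.001, -0.97], [-0.005, -1.0, -0.003]] 
shift cm [ 2.75  0.04 16.26] turn [ 0.003  0.    -0.005] w 87.7 F [-0.6 -0.5 -0.7] q [ 0.24  0.41  1.75 -0.    0.97  2.06]
```

View pics/s10.png

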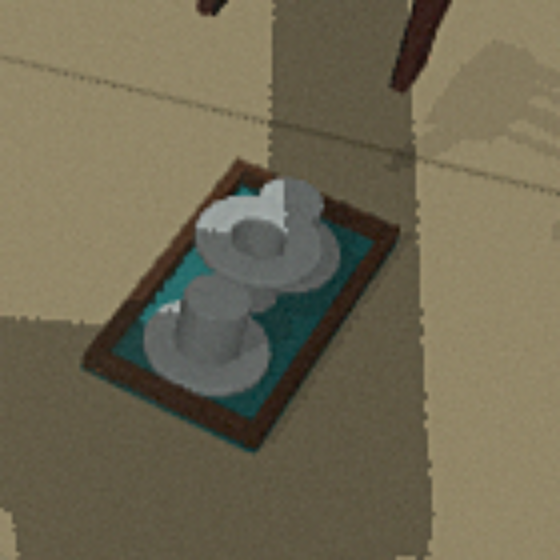

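The nested cup stands free at (262,240) with both crowns beside it. I move the arm aside for a check from above.

```bash
python3 -m jog '[[1,[0.7,0,3.5],[0,0,0]],[1,[1.4,0,8],[0,0,0]],[1,[2.1,0,12.5],[0,0,0]],[1,[2.8,0,17],[0,0,0]],[1,[2.8,0,20],[0,0,0]],[1,[2.8,0,22],[0,0,0]],[1,[2.8,0,22],[0,0,0]],[1,[2.8,0,22],[0,0,0]]]'; python3 - <<'E'
from h import *
d=ctrl.get_image('top'); cv2.imwrite('pics/t11.png',cv2.resize(d['color'][180:300,110:230,::-1],None,fx=4,fy=4))
for n in('top','scene'):
    d=ctrl.get_image(n); W=cloud(d); hsv=cv2.cvtColor(d['color'],cv2.COLOR_RGB2HSV)
    w=W.reshape(-1,3); g=(hsv.reshape(-1,3)[:,1]<60)&(np.hypot(w[:,0]-564,w[:,1]-150)<75)
    q=w[g&(w[:,2]>46.5)&(w[:,2]<53)]; t=(q-TC)@np.c_[TX,TY]
    c=np.linalg.lstsq(np.c_[t,np.ones(len(t))],q[:,2],rcond=None)[0]
    print(n,len(q),'brim',cv2.minEnclosingCircle(t.astype(np.float32)),'plane',c.round(3),'medz',np.median(q[:,2]))
    q=w[g&(w[:,2]>41)&(w[:,2]<46)]; t=(q-TC)@np.c_[TX,TY]
    for s in(-1,1):
        k=t[s*t[:,0]>25]; print(' crown',s,len(k),np.percentile(k,[0,100],axis=0).round(1).tolist() if len(k) else '')
o=ctrl.get_obs(); print(o['t'],o['ee_pos'],o['qvel'].round(3))
E
```

```text
t: 19.45
ee_pos: [483.5, -55.9, 177.0]
orientation: [-0.258, -2.09, 2.089]
ft_force: [-0.2, 1.1, -0.3]
width: 87.8
top 674 brim ((-0.6186943054199219, 3.432241439819336), 58.44297409057617) plane [0.0000e+00 4.0000e-03 4.9818e+01] medz 49.91044250926063
 crown -1 161 [[-60.8, -15.1], [-32.2, 17.5]]
 crown 1 170 [[31.9, -15.9], [60.8, 17.3]]
scene 477 brim ((-6.31263542175293, 7.653021812438965), 54.231109619140625) plane [ 0.000e+00 -2.000e-03  4.942e+01] medz 49.50230948720582
 crown -1 157 [[-63.3, -15.7], [-27.1, 17.3]]
 crown 1 86 [[34.5, -15.8], [59.2, 16.4]]
19.6 [484.07891968 -55.02917379 177.31274078] [ 0.003 -0.004 -0.    -0.003  0.001 -0.003]
```

View pics/t11.png

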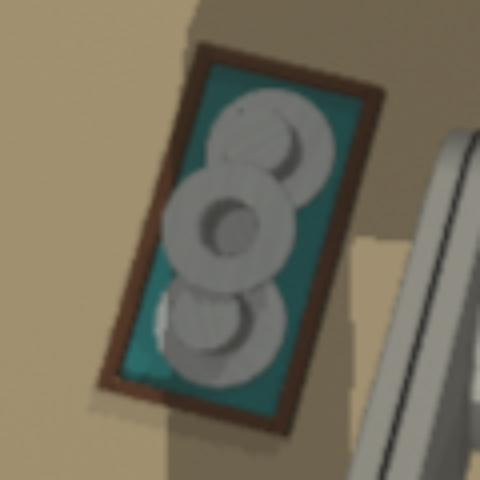

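The top crop shows the row: crowns at (262,138) and (207,320), the mouth-up cup between at (230,228). Its brim is level at z 49.8 (expected 50). Handing in.

```bash
python3 -c "
from workcell import ctrl
print(ctrl.close_job())"
```

```text
the job is handed in; nothing more can be done
None
```

The row is packed and the job handed in at about 19.6 s of robot time. I set the crown-up cup flat at the tray's empty end first. I then nested the grey crown-down cup between the two crowns, let it go and moved the arm clear.

**Last checks that agreed**
- The middle cup's brim top is at z 49.8 mm from the top camera and 49.4 mm from the scene camera, against 50 expected. Its slope is 0.4 % or less, so it is level.
- The end cups were at tray x about −44.7 and +43.9 mm after the first placing, with their tops at 44 mm. They were still there at the end.
- Both cups met their support at the expected height, with about 11 N peak contact force. No other wrist-force reading was higher.

**Checks that failed or disagreed**
- The final circle fit of the middle brim was spoiled by stray depth points: it gave a radius of 58 mm from the top camera and 54 mm from the scene camera, against a true 33 mm. I therefore judged its position by the picture and the level plane fit.
- The two cameras differ by about 2–3 mm from each other.
- The jaws read about 64.5 mm on the 66 mm brim. The first grip there sat 3 mm too high, so I regripped before lifting.

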